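# Prop the sliding hatch and fetch the stirrer chuck

### The arm

A 6-joint arm with a two-finger parallel gripper is mounted at the origin on the work surface. World frame = base frame: x ahead of the robot, y to its left, z up, the work surface at z = 0. Lengths are in m, angles in rad, forces in N, time in s.
With the tool pointing down it reaches from about 0.375 to 0.975 m from the base axis. Payload 3.8 kg.
Tool frame: the origin (TCP) lies on the centre line of the jaws, within the pads' length; the fingertips stand 14 mm ahead of it and the grasp point (between the pads) lies 5 mm behind it; z points along the fingers, y is the line along which they close (so a half turn about z gives the same grasp; the last joint's range is limited). The gripper opens to 85 mm and grips with 20 to 120 N. Pads are 22 mm wide; open, the fingers measure 114 mm over their backs; the gripper's body (76 mm by 85 mm) begins 54 mm behind the grasp point. The pads swing forward as they close: fully open they stand 13 mm farther back than shut.
Start: joints at [1.171, 0.264, 1.604, -0, 1.274, -0.037], TCP at [0.24, 0.631, 0.245] pointing down, gripper open.
Joint ranges: [-2.63, 2.63], [-0.94, 2.18], [0.31, 2.57], [-1.31, 4.45], [0, 2.66], [-2.55, 2.55]. Speed limits (rad/s): [2.57, 2.57, 3.14, 3.14, 3.14, 3.14].

### API

Orientations are given as a rotation vector (axis times angle).
In Python, from workcell import bot, eyes, spot_in gives the robot as it stands.
- The arm moves only by the tool carry_out, never from a script. Its argument "series" is text: rows parted by semicolons, each of 4 numbers parted by spaces: the shift along the world's x, y, z in m, then the turn about the world's z in degrees. In form: tx ty tz roll; .... A call has 1 to 20 rows; each row shifts and turns the commanded pose from where the row before left it; what a row does not reach is not made up. A row lasts 1/8 s, in which the tool goes at most 62.5 mm and 10.7 degrees, less where a joint would pass 70% of its speed; a pose out of reach is approached as far as the arm can. A call is refused whole if a number of a shift passes 0.0625 or a number of a turn 10.7, either way. A call with a gripper value outside its range is refused whole. "jaw" is the gripper command: -1 is shut, 1 is fully open, values between are in proportion, set as the call begins (left out, the last holds). The fingers move at their own pace and stop on an object; "grip_force" is the grip in N (left out, the last holds). Time passes only in rows, so rows that do not move let the fingers close. It gives the time, the measured TCP pose, the force, the opening and the grip force at its end, in the units of the state.
- bot.read_state(): the state, without advancing time (a new reading comes with each control period).
- eyes.read_camera(name): name is "scene" or "top" or "wrist"; returns (picture, depth): 420x560x3 uint8, blue, green, red; 420x560 float32, m along the optical axis (not along the pixel's ray), 0 where there is no reading.
- eyes.get_calibration(name): a dict with "K" (3x3 intrinsics, pixels), "position" and "rotation" of the camera in the world; the wrist camera has in their place "T_tool_cam" (4x4, takes a point from camera to tool coordinates, whose origin is the TCP and whose axes are the flange's). Camera axes: x right, y down, z forward; pixel columns grow to the right and rows downward; lengths in m; the calibration is good to about 2 mm. The wrist camera is an equidistant fisheye: a pixel r from the principal point sees the ray r / f radians off the axis. A picture is of the moment at which its call begins: read the wrist's pose just before it. get_calibration takes no time and is no camera call.
- bot.finish_job(): hands the job in; it is judged then, once.
Trained networks look in the newest picture that a camera, given by its name, has taken for a name from the list of things; names that differ only in an ending like _2 or _b are one class to them, and where a whole thing is asked for, a point or a joint stands for the part that bears it (a point fixed in the world has none). Each returns a list of dicts, best first, with "score" (0 to 1); they miss things now and then, are a little off and sometimes report something else, mostly with a low value. They report only what shows in the picture. A call takes as long as a camera call. They do not tell look-alikes from the thing itself.
- spot_in(camera, target): "rect" ([centre column, centre row, width, height] in pixels, round what is visible of it).
The state is a dict: "time": time; "q": joint angles; "joint_vel": joint speeds; "joint_torque": joint torques, N m; "tool_pos": TCP position; "tcp_rot": TCP orientation; "wrist_force": force on the tool from outside, world axes, zero at the start; "torque": the same for the moment, N m; "width": opening from 0.0 (shut) to 1.0 (fully open); "grip_force": force on a finger pad.
Only numpy, scipy, OpenCV 4.12 (cv2) and the standard library are available. Lean on these libraries where they do the work, as an engineer would, in place of code of your own. Each camera call takes 0.05 s, during which the arm holds its last target. There are 200 camera calls.

### The job

The clear sliding hatch of the low white cabinet pulls itself shut. Prop it open by laying the wooden wedge, flat side down and lengthwise, on the cabinet's ledge, between the fixed stop and the hatch's upright tab, and let go of it; then reach in, take out the black stirrer chuck and stand it upright on the grey plate. Leave the wedge holding the hatch open, and leave the jar, the bung and the beaker where they are.

Things in the scene. Friction and masses are not known exactly. Their poses are not given: they have to be found in the camera images.
- cabinet: Low white fixed cabinet, top deck 110 mm above the bench. Origin: at bench level under the centre of its opening; x points away from the robot, y the way the hatch opens, z up. In this frame, mm: on the robot's side a flat ledge at z 110 spans x -172 to -90, y -85 to 270; a steel stop, x -163 to -103, y -85 to -70, stands 16 mm above the ledge's right end.
- opening (a point): Centre of the cabinet's opening, at deck level, 110 mm above the bench; axes as the cabinet's. The opening is 180 mm along x and 140 mm along y; the inner floor lies 90 mm below this point. Beyond it towards +y is 200 mm of plain deck, over which the hatch slides open.
- stop (a point): Foot of the stop's face that looks to +y: cabinet point x -133, y -70, z 110 mm, on the ledge's surface. Axes as the cabinet's.
- hatch (a joint): How far the clear hatch is open (m): 0 shut, at most 0.175, sliding along cabinet +y. A spring pulls it shut with 4 N (shut) to 6 N (at 0.15). The sheet lies 2 to 9 mm above the deck, x -96 to 96 mm; its front edge is at cabinet y -77 mm when shut. Propped by the wedge it is 0.138 to 0.15 open.
- tab (a point): Middle of the stop-facing (-y) face of the hatch's upright metal tab: 48 mm wide (x), 10 mm thick, 2 to 62 mm above the ledge, this point 35 mm above it. Shut, it is 12 mm from the stop's face: carry the wedge above the stop, push the tab to +y with the wedge's end until its whole length has passed the stop, then lower it. Axes as the cabinet's.
- wedge: Loose brown wooden wedge lying on its flat underside: 150 mm long (its x), 36 mm wide (its y), height tapering from 50 mm at the thick +x end to 20 mm at the thin end. About 0.2 kg, centre of mass 11 mm towards the thick end. Origin: centre of the underside, z up. Either end may face the tab.
- chuck: Black stepped round stirrer chuck with thin steel bands, upright on the cabinet's inner floor, in the nearer or farther half of the opening. 84 mm high: foot 44 mm in diameter up to 30 mm, neck 32 mm in diameter from 40 mm to the top, which is 6 mm below the deck. About 0.25 kg. Origin: centre of its underside, z up.
- jar: Bystander: round amber jar, 40 mm in diameter, 75 mm high, standing inside the cabinet in the other half. Origin: centre of the underside.
- plate: Grey square base plate on the bench, fixed, 140 x 140 mm and 12 mm thick. Origin: centre of its underside; its top is 12 mm above that.
- bung: Bystander: black rubber bung, 36 mm in diameter at the foot, 48 mm at the top, 42 mm high, on the bench. Origin: centre of the underside.
- beaker: Bystander: glass beaker, 72 mm in diameter, 85 mm high, on the bench. Origin: centre of the underside.
There are look-alikes about, which are no part of the job. There is more than one size of the wedge; the job needs the smallest.

How it is judged:
By the outcome, as a careful person would: the job done as asked, in the order asked, and still so for the second after the job is handed in, with the robot touching nothing.
It also fails if it takes over 58 s, if anything falls off the work surface, if the arm or the gripper's body presses on something with over 40 N, if the wrist force passes 120 N, or if a joint passes its speed limit or range.

## Working session

There is one attempt and no reset: what is moved stays moved. The work goes in short steps, Python scripts to look and compute and a tool call to move; the robot and the scene stay as the last step left them, time stands still between calls to the robot, and variables do not carry over. Pictures are saved under pics/ and viewed, at most 10 in all, crops included, and the job is handed in when it is done.

Besides the shell and the picture viewer there is one more tool, called after ">>>" as a command line: name --argument value ..., lists and objects as JSON in quotes. carry_out: Moves the arm, as the interface text tells. Its arguments: {"type":"object","properties":{"series":{"type":"string"},"jaw":{"type":"number"},"grip_force":{"type":"number"}},"required":["series"]}

```bash
mkdir -p pics; ls
python3 - <<'E'
from workcell import bot, eyes, spot_in
import cv2, numpy as np
for n in ("scene","top"):
    p,d=eyes.read_camera(n); cv2.imwrite(f"pics/{n}0.png",p); np.save(f"pics/{n}0.npy",d)
    c=eyes.get_calibration(n); print(n,c)
    for t in ("wedge","chuck","jar","plate","bung","beaker","cabinet","tab"):
        print(t,[(np.round(r["rect"]).astype(int).tolist(),round(r["score"],2)) for r in spot_in(n,t)])
print(bot.read_state())
E
```

```text
pics
scene {'K': array([[388.36311252,   0.        , 280.71674357],
       [  0.        , 388.36311252, 215.04977809],
       [  0.        ,   0.        ,   1.        ]]), 'position': array([1.14839229, 0.40605798, 0.73851751]), 'rotation': array([-0.90878334, -2.35392734,  1.2240924 ])}
wedge [([302, 243, 34, 32], 0.93), ([339, 202, 51, 43], 0.92), ([229, 185, 48, 29], 0.9)]
chuck [([395, 325, 217, 187], 0.58), ([350, 286, 111, 112], 0.48)]
jar []
plate [([262, 224, 60, 37], 0.93)]
bung [([210, 262, 14, 21], 0.61)]
beaker [([239, 289, 26, 40], 0.95)]
cabinet [([393, 325, 219, 189], 0.95)]
tab [([349, 286, 109, 109], 0.92)]
top {'K': array([[472.3380528 ,   0.        , 271.27981951],
       [  0.        , 472.3380528 , 209.8970636 ],
       [  0.        ,   0.        ,   1.        ]]), 'position': array([ 0.32219308, -0.25005108,  1.15209011]), 'rotation': array([-2.14934314,  2.09201167, -0.20294853])}
wedge [([259, 228, 28, 65], 0.96), ([277, 327, 28, 99], 0.84), ([436, 250, 92, 27], 0.7)]
chuck []
jar []
plate [([328, 222, 59, 58], 0.9)]
bung [([302, 130, 21, 18], 0.72)]
beaker [([235, 114, 30, 34], 0.74)]
cabinet [([101, 173, 176, 132], 0.55)]
tab [([135, 170, 74, 112], 0.89)]
{'time': 0.9, 'q': array([ 1.17109754e+00,  2.63866460e-01,  1.60397952e+00,  1.98988018e-05,
        1.27367551e+00, -3.68879866e-02]), 'joint_vel': array([-0.00036414, -0.00010235, -0.00017176,  0.00057762, -0.00026252,
        0.00092033]), 'joint_torque': array([-4.15914947e-04, -5.15039670e+01, -3.67736685e+01, -2.52819509e-04,
        3.29662353e-04,  1.70076612e-05]), 'tool_pos': array([0.23955341, 0.63107668, 0.24531343]), 'tcp_rot': array([-5.66789718e-01, -3.09003785e+00, -1.15603096e-04]), 'wrist_force': array([-0.79609746,  0.23956072, -0.51992975]), 'torque': array([ 0.02448499, -0.06795735, -0.00215384]), 'grip_force': 0.0, 'width': 1.0013205365835987}
```

View pics/scene0.png

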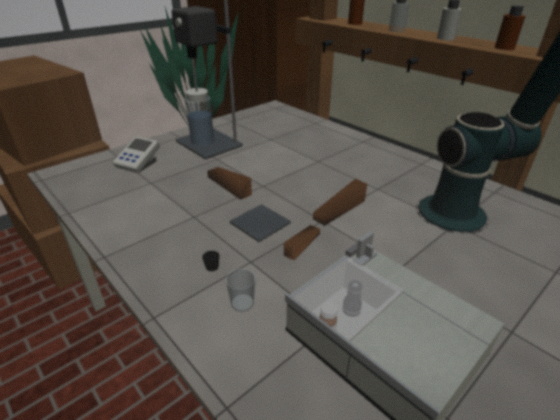

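View pics/top0.png

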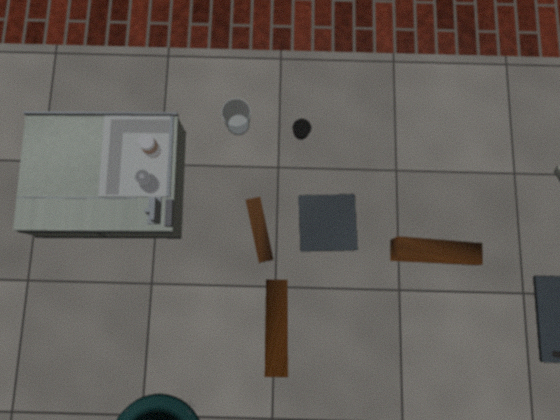

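```bash
cat > h.py <<'E'
import numpy as np, cv2
from scipy.spatial.transform import Rotation as R
from workcell import bot, eyes, spot_in
def cloud(n,d):
    c=eyes.get_calibration(n);K=c["K"];v,u=np.mgrid[:420,:560]
    P=np.stack([(u-K[0,2])/K[0,0]*d,(v-K[1,2])/K[1,1]*d,d],-1)
    return P@R.from_rotvec(c["rotation"]).as_matrix().T+c["position"]
def rect(P):
    (c,s,a)=cv2.minAreaRect((P[:,:2]*1000).astype(np.float32));return np.round(c,1),np.round(s,1),round(a,2)
E
python3 - <<'E'
from h import *
p=cv2.imread("pics/top0.png");W=cloud("top",np.load("pics/top0.npy"))
def reg(r,zl,zh):
    m=np.zeros((420,560),bool);x,y,w,h=r;m[y-h//2-6:y+h//2+7,x-w//2-6:x+w//2+7]=1
    return m&(W[...,2]>zl)&(W[...,2]<zh)
for n,r in (("wedge",[259,228,28,65]),("w2",[277,327,28,99]),("w3",[436,250,92,27]),("plate",[328,222,59,58]),("bung",[302,130,21,18]),("beaker",[235,114,30,34])):
    m=reg(r,.006,.2);P=W[m];print(n,rect(P),"z",np.percentile(P[:,2],[2,50,98]).round(3))
m=reg([259,228,28,65],.012,.2);P=W[m]
for y in np.linspace(P[:,0].min(),P[:,0].max(),6): 
    q=P[abs(P[:,0]-y)<.012]; print("wedge x",y.round(3),"y",np.percentile(q[:,1],[3,97]).round(3),"z",np.percentile(q[:,2],97).round(3))
m=reg([101,173,180,136],.103,.118);P=W[m];print("deck",rect(P))
for col in (30,60,90): print(col,W[[125,140,190,205,215,225,229,232,235],col].round(4).tolist())
print("row218",W[218,[16,20,25,140,146,152,156,160,164,168,172,176,180]].round(3).tolist())
for v in range(194,228,4): print(v,[f"{W[v,u,1]*1000:.0f},{W[v,u,2]*1000:.0f}" for u in range(140,186,3)])
t=p[90:250,0:200];cv2.imwrite("pics/crop1.png",cv2.resize(np.hstack([t,p[170:330,220:300]]),None,fx=2.8,fy=2.8,interpolation=2))
E
```

```text
wedge (array([ 504.2, -219. ]), array([176.8,  96. ]), 4.68) z [0.01  0.036 0.051]
w2 (array([ 265.2, -266.1]), array([230.2,  76.2]), 5.19) z [0.029 0.051 0.072]
w3 (array([ 452.5, -655.4]), array([239.8,  88.1]), 88.67) z [0.011 0.049 0.071]
plate (array([ 513.7, -391.7]), array([168.7, 170.1]), 3.57) z [0.008 0.013 0.017]
bung (array([ 753.7, -318. ]), array([78.5, 60.4]), 72.84) z [0.007 0.042 0.046]
beaker (array([ 786.3, -150.7]), array([112.1,  88.4]), 22.77) z [0.006 0.054 0.087]
wedge x 0.416 y [-0.251 -0.218] z 0.026
wedge x 0.446 y [-0.249 -0.212] z 0.032
wedge x 0.477 y [-0.241 -0.205] z 0.038
wedge x 0.508 y [-0.233 -0.198] z 0.043
wedge x 0.538 y [-0.225 -0.191] z 0.051
wedge x 0.569 y [-0.219 -0.187] z 0.053
deck (array([603.7, 152.9]), array([275.3, 358.8]), 1.54)
30 [[0.7085, 0.3178, 0.1129], [0.6729, 0.3144, 0.1107], [0.5543, 0.2988, 0.1125], [0.52, 0.295, 0.1117], [0.4974, 0.2926, 0.1108], [0.4748, 0.2897, 0.1109], [0.4657, 0.2882, 0.1118], [0.4643, 0.3082, 0.0715], [0.4663, 0.3444, -0.0003]]
60 [[0.7117, 0.2499, 0.1095], [0.6748, 0.2453, 0.1106], [0.5565, 0.232, 0
[... 1478 characters left out ...]
'-26,77', '-27,45', '-27,11', '-32,-0']
214 ['47,111', '40,110', '34,110', '24,119', '4,172', '-0,165', '-0,138', '-1,112', '-7,110', '-18,129', '-24,127', '-27,113', '-27,76', '-27,43', '-27,6', '-33,1']
218 ['46,111', '39,112', '33,109', '9,175', '3,173', '-0,161', '-1,138', '-0,109', '-8,114', '-17,125', '-25,129', '-27,106', '-27,76', '-27,41', '-27,4', '-34,1']
222 ['44,115', '39,110', '33,108', '23,121', '17,117', '6,132', '1,130', '-2,111', '-9,113', '-18,126', '-25,128', '-27,106', '-28,75', '-27,37', '-27,1', '-34,-0']
226 ['44,112', '37,115', '31,111', '24,114', '18,110', '11,114', '5,107', '-3,115', '-9,112', '-16,112', '-22,110', '-28,108', '-27,71', '-27,36', '-27,-0', '-35,-1']
```

View pics/crop1.png

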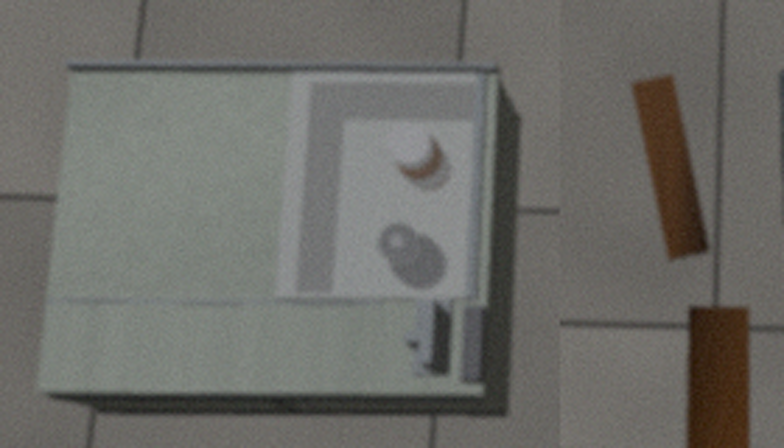

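```bash
cat >> h.py <<'E'
def proj(n,P):
    c=eyes.get_calibration(n);r=R.from_rotvec(c["rotation"]).inv()
    t=-r.apply(c["position"]); return cv2.projectPoints(np.asarray(P,float),r.as_rotvec(),t,c["K"],None)[0][:,0]
E
cat > fit.py <<'E'
from h import *
from scipy.optimize import minimize
p=cv2.imread("pics/top0.png");W=cloud("top",np.load("pics/top0.npy"))
def brown(p): 
    f=cv2.GaussianBlur(p,(3,3),0).astype(int);return (f[...,2]-f[...,0]>25)
S=4
def fitw(n,p,box,x0):
    m=brown(p);k=np.zeros_like(m);a,b,c,d=box;k[b:d,a:c]=1;m=(m&k).astype(np.uint8)
    M=cv2.resize(m*255,None,fx=S,fy=S,interpolation=cv2.INTER_LINEAR)>127
    V=np.array([[sx*.075,sy*.018,z] for sx in(-1,1) for sy in(-1,1) for z in (0,.05 if sx>0 else .02)])
    def f(x):
        c,s=np.cos(x[2]),np.sin(x[2]);P=V@np.array([[c,s,0],[-s,c,0],[0,0,1]])+[x[0],x[1],0]
        h=cv2.convexHull(((proj(n,P)+.5)*S-.5).astype(np.float32)).round().astype(np.int32)
        I=np.zeros(M.shape,np.uint8);cv2.fillConvexPoly(I,h,1);I=I>0
        return 1-(I&M).sum()/(I|M).sum()
    r=minimize(f,x0,method="Nelder-Mead",options=dict(initial_simplex=np.array(x0)+np.vstack([np.zeros(3),np.diag([.01,.01,.1])])));return r.x,r.fun
if __name__=="__main__":
    for y in (.24,.24+np.pi): print("wedge top",fitw("top",p,(235,185,285,275),[.505,-.215,y]))
    ps=cv2.imread("pics/scene0.png")
    print("scene",fitw("scene",ps,(277,218,326,262),[.505,-.215,.24]))
    F=W.reshape(-1,3);a=F[(F[:,2]>.03)&(F[:,2]<.10)&(F[:,1]>0)&(F[:,1]<.34)&(abs(F[:,0]-.466)<.008)]
    b=F[(F[:,2]>.02)&(F[:,2]<.10)&(F[:,0]>.46)&(F[:,0]<.75)&(abs(F[:,1]+.026)<.008)]
    print(len(a),len(b),"front x=",np.polyfit(a[:,1],a[:,0],1),"right y=",np.polyfit(b[:,0]-.465,b[:,1],1))
    D=F[(abs(F[:,2]-.1105)<.006)&(F[:,0]>.45)&(F[:,0]<.76)&(F[:,1]>.06)];print("deck z",np.median(D[:,2]))
E
python3 fit.py
```

```text
wedge top (array([ 0.49143506, -0.2171143 ,  0.2163962 ]), np.float64(0.12735997979415292))
wedge top (array([ 0.49654402, -0.21672547,  3.37027587]), np.float64(0.1162881499316718))
scene (array([ 0.49212846, -0.21934008,  0.29915657]), np.float64(0.21372549019607845))
540 761 front x= [-0.01939806  0.47037907] right y= [ 0.01830982 -0.02734805]
deck z 0.11108480360370265
```

>>> carry_out --series "0.0178 -0.0564 0 2.3;0.0178 -0.0564 0 2.3;0.0178 -0.0564 0 2.3;0.0178 -0.0564 0 2.3;0.0178 -0.0564 0 2.3;0.0178 -0.0564 0 2.3;0.0178 -0.0564 0 2.3;0.0178 -0.0564 0 2.3;0.0178 -0.0564 0 2.3;0.0178 -0.0564 0 2.3;0.0178 -0.0564 0 2.3;0.0178 -0.0564 0 2.3;0.0178 -0.0564 0 2.3;0.0178 -0.0564 0 2.3;0.0178 -0.0564 0 2.3;0 0 -0.04 0;0 0 -0.04 0;0 0 -0.04 0;0 0 0 0"

```text
time: 3.28
tool_pos: [0.5035, -0.2136, 0.1217]
tcp_rot: [0.374, -3.112, -0.007]
wrist_force: [-0.6, -0.3, -0.0]
width: 0.999
grip_force: 0.0
```

```bash
cat >> h.py <<'E'
def wcam():
    s=bot.read_state();p,d=eyes.read_camera("wrist");c=eyes.get_calibration("wrist");K=c["K"];T=np.array(c["T_tool_cam"])
    v,u=np.mgrid[:420,:560];a=(u-K[0,2])/K[0,0];b=(v-K[1,2])/K[1,1];r=np.hypot(a,b)+1e-9
    t=np.tan(np.minimum(r,1.5));P=np.stack([a/r*t*d,b/r*t*d,d],-1)
    P=P@T[:3,:3].T+T[:3,3];P=P@R.from_rotvec(s["tcp_rot"]).as_matrix().T+s["tool_pos"];P[d<=0]=np.nan
    return s,p,P
E
python3 - <<'E'
from h import *
s,p,P=wcam();cv2.imwrite("pics/w1.png",p);np.save("pics/w1.npy",P);print(s["time"],s["tool_pos"],s["tcp_rot"],s["q"])
print([(np.round(r["rect"]).tolist(),r["score"]) for r in spot_in("wrist","wedge")])
f=p.astype(int);m=(f[...,2]-f[...,0]>25)&(abs(P[...,0]-.5)<.12)&(abs(P[...,1]+.217)<.06)&(P[...,2]>.012)&(P[...,2]<.06)
Q=P[m];print(len(Q),rect(Q))
u=np.array([np.cos(.24),np.sin(.24)]);l=(Q[:,:2]-[.495,-.217])@u;w=(Q[:,:2]-[.495,-.217])@[-u[1],u[0]]
for a in np.arange(-.08,.09,.02):
    k=abs(l-a)<.008
    if k.sum()>5: print(a.round(3),np.percentile(w[k],[2,98]).round(4),np.median(Q[k,2]).round(4))
print(np.percentile(l,[1,99]))
E
```

```text
3.275 [ 0.50351026 -0.21360732  0.12168692] [ 0.37394982 -3.11229221 -0.00685023] [-4.46753704e-01  1.39311736e-01  1.99466144e+00 -2.13815423e-05
  1.01579392e+00 -2.25669729e+00]
[([269.0, 201.0, 56.0, 212.0], 0.73), ([254.0, 20.0, 86.0, 40.0], 0.56)]
10795 (array([ 491.4, -216.6]), array([150.2,  36. ]), 13.46)
-0.08 [-0.0151  0.0185] 0.0219
-0.06 [-0.0156  0.0183] 0.025
-0.04 [-0.0157  0.0182] 0.029
-0.02 [-0.0157  0.0182] 0.0329
0.0 [-0.016   0.0182] 0.0369
0.02 [-0.0162  0.0177] 0.041
0.04 [-0.0159  0.0184] 0.045
0.06 [-0.0164  0.0182] 0.049
[-0.07695105  0.06889859]
```

View pics/w1.png

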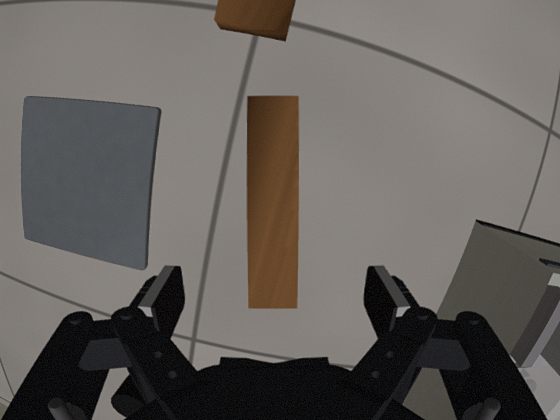

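>>> carry_out --series "-0.001 -0.0005 -0.048 0;0 0 -0.04 0;0 0 -0.0075 0;0 0 0 0"

```text
time: 3.88
tool_pos: [0.507, -0.2161, 0.0316]
tcp_rot: [-0.375, 3.117, -0.002]
wrist_force: [0.1, -0.5, 1.0]
width: 0.995
grip_force: 0.0
```

>>> carry_out --series "0 0 0 0;0 0 0 0;0 0 0 0;0 0 0 0;0 0 0 0;0 0 0 0" --jaw -1 --grip_force 70

```text
time: 4.62
tool_pos: [0.5068, -0.216, 0.0313]
tcp_rot: [-0.375, 3.117, -0.002]
wrist_force: [-0.4, 0.4, 5.9]
width: 0.404
grip_force: 72.6
```

>>> carry_out --series "0 0 0.03 0;0 0 0.02 -10.26;0.0005 0.008 0.01 -10.26;0.0005 0.008 0.01 -10.26;0.0005 0.008 0.01 -10.26;0.0005 0.008 0.01 -10.26;0.0005 0.008 0.01 -10.26;0.0005 0.008 0.01 -10.26;0.0005 0.01 0.01 -10.26;0.0005 0.01 0.01 -10.26;0.0005 0.01 0.01 -10.26;0 0.01 0 0;0 0 0 0;0 0 0 0"

```text
time: 6.38
tool_pos: [0.5096, -0.1274, 0.1691]
tcp_rot: [-2.197, -2.244, 0.001]
wrist_force: [0.1, 0.0, -2.0]
width: 0.407
grip_force: 71.5
```

```bash
cat > look.py <<'E'
from h import *
import sys
s,p,P=wcam();cv2.imwrite(f"pics/{sys.argv[1]}.png",p);np.save(f"pics/{sys.argv[1]}.npy",P)
print(s["time"],s["tool_pos"].round(4),s["tcp_rot"].round(4),"theta",np.degrees(s["q"][0]-s["q"][5]).round(2),s["wrist_force"].round(1))
E
python3 look.py w2
python3 - <<'E'
from h import *
p=cv2.imread("pics/w2.png").astype(int);P=np.load("pics/w2.npy");s=bot.read_state();t=s["tool_pos"]
m=(p[...,2]-p[...,0]>25)&(abs(P[...,2]-t[2])<.06)&(np.hypot(P[...,0]-t[0],P[...,1]-t[1])<.12)
Q=P[m];print(rect(Q),Q[:,1].min(),Q[:,1].max())
for a in np.arange(Q[:,1].min()+.008,Q[:,1].max(),.02):
    k=abs(Q[:,1]-a)<.004;print(a.round(3),np.percentile(Q[k,0],[3,97]).round(4),np.percentile(Q[k,2],[50,95]).round(4))
E
```

```text
6.375 [ 0.5096 -0.1274  0.1691] [-2.1971e+00 -2.2443e+00  1.2000e-03] theta 1.21 [ 0.1  0.  -2. ]
(array([ 490.1, -100.1]), array([ 75.1, 127. ]), 1.1) -0.1632184475004374 -0.03601567144229895
-0.155 [0.4933 0.5273] [0.1828 0.1839]
-0.135 [0.4936 0.5267] [0.1788 0.1802]
-0.115 [0.4925 0.5266] [0.1749 0.1762]
-0.095 [0.4926 0.5262] [0.1709 0.172 ]
-0.075 [0.4923 0.5259] [0.1669 0.1682]
-0.055 [0.4919 0.5254] [0.1629 0.1642]
```

View pics/w2.png

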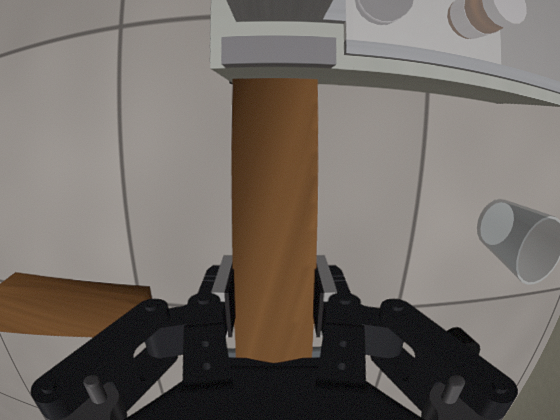

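>>> carry_out --series "-0.0003 0.015 0 0;-0.0003 0.013 0 0;-0.0002 0.006 0 0;-0.0002 0.008 0 0;-0.0002 0.012 0 0;-0.0002 0.013 0 0;-0.0003 0.013 0 0;-0.0003 0.013 0 0;-0.0003 0.013 0 0;-0.0003 0.013 0 0;-0.0003 0.013 0 0;-0.0003 0.013 0 0;-0.0003 0.013 0 0;-0.0002 0.013 0 0;-0.0002 0.013 0 0;-0.0002 0.0095 0 0;0 0 0 0;0 0 0 0"

```text
time: 8.68
tool_pos: [0.506, 0.0651, 0.17]
tcp_rot: [2.198, 2.243, -0.002]
wrist_force: [1.2, -5.6, -1.0]
width: 0.405
grip_force: 71.6
```

```bash
python3 look.py w3
python3 - <<'E'
from h import *
p=cv2.imread("pics/w3.png").astype(int);P=np.load("pics/w3.npy");s=bot.read_state();t=s["tool_pos"]
m=(p[...,2]-p[...,0]>25)&(abs(P[...,2]-t[2])<.06)&(abs(P[...,0]-t[0])<.04)&(abs(P[...,1]-t[1])<.12)
Q=P[m];print(Q[:,1].min(),Q[:,1].max())
for a in np.arange(Q[:,1].min()+.008,Q[:,1].max(),.025):
    k=abs(Q[:,1]-a)<.004;print(a.round(3),np.percentile(Q[k,0],[3,97]).round(4),np.percentile(Q[k,2],[50]).round(4))
d,D=eyes.read_camera("top");cv2.imwrite("pics/top1.png",d);W=cloud("top",D)
k=np.hstack([cv2.resize(d[100:260,0:200],(400,320)),cv2.resize(p.astype(np.uint8),(400,300))[:, :].__class__(shape=(0,))] if 0 else [cv2.resize(d[100:260,0:200],(400,300)),cv2.resize(p.astype(np.uint8),(400,300))]);cv2.imwrite("pics/c3.png",k)
E
```

```text
8.675 [0.506  0.0651 0.17  ] [ 2.1975e+00  2.2426e+00 -2.2000e-03] theta 1.09 [ 1.2 -5.6 -1. ]
-0.013885412440939979 0.1565386826193495
-0.006 [0.5362 0.5365] [0.1111]Traceback (most recent call last):
  File "<stdin>", line 6, in <module>
    return _quantile_unchecked(
        a, q, axis, out, overwrite_input, method, keepdims, weights)
    return _ureduce(a,
                    func=_quantile_ureduce_func,
    ...<5 lines>...
                    overwrite_input=overwrite_input,
                    method=method)
    r = func(a, **kwargs)
    result = _quantile(arr,
                       quantiles=q,
    ...<2 lines>...
                       out=out,
                       weights=wgt)
    slices_having_nans = np.isnan(arr[-1, ...])
                                  ~~~^^^^^^^^^
IndexError: index -1 is out of bounds for axis 0 with size 0
```

>>> carry_out --series "0 0 -0.006 0;0 0 -0.006 0;0 0 -0.006 0;0 0 -0.005 0;0 0 -0.0035 0;0 0 -0.002 0;0 0 0 0;0 0 0 0"

```text
time: 9.72
tool_pos: [0.5066, 0.065, 0.142]
tcp_rot: [2.198, 2.242, -0.0]
wrist_force: [0.7, -5.4, 1.7]
width: 0.402
grip_force: 72.0
```

```bash
python3 look.py w4
python3 - <<'E'
from h import *
p=cv2.imread("pics/w4.png");P=np.load("pics/w4.npy");f=p.astype(int);s=bot.read_state();t=s["tool_pos"]
m=(f[...,2]-f[...,0]>25)&(P[...,2]>.118)&(P[...,2]<.2)&(abs(P[...,0]-t[0])<.04)&(abs(P[...,1]-t[1])<.12)
Q=P[m];print(Q[:,1].min(),Q[:,1].max())
for a in np.arange(.05,.155,.025):
    k=abs(Q[:,1]-a)<.004
    if k.sum()>4:print(a.round(3),np.percentile(Q[k,0],[3,97]).round(4),np.percentile(Q[k,2],[50]).round(4))
d,D=eyes.read_camera("top");W=cloud("top",D)
cv2.imwrite("pics/c4.png",np.hstack([cv2.resize(d[100:260,0:200],(400,320)),cv2.resize(p,(400,320))]))
E
```

```text
9.725 [0.5066 0.065  0.142 ] [ 2.1979e+00  2.2415e+00 -5.0000e-04] theta 1.06 [ 0.7 -5.4  1.7]
0.029077650173159456 0.1564138536344766
0.05 [0.4905 0.5238] [0.1531]
0.075 [0.4901 0.5235] [0.1482]
0.1 [0.4896 0.5233] [0.1431]
0.125 [0.4893 0.5228] [0.1382]
0.15 [0.4891 0.5225] [0.1333]
```

View pics/c4.png

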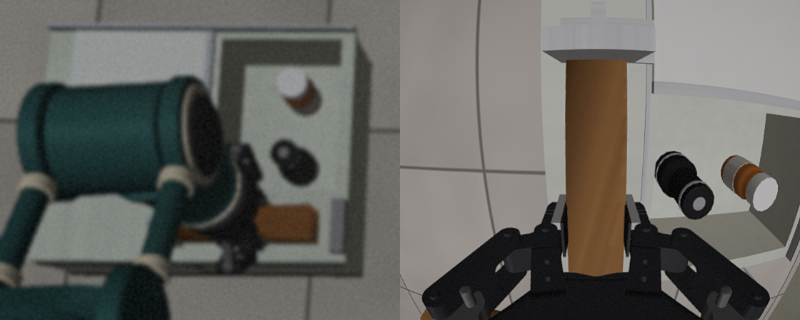

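>>> carry_out --series "0 -0.004 -0.0005 0;0 -0.004 -0.0005 0;0.0003 -0.004 0 0;0 -0.003 0 0;0 -0.002 0 0;0 0 0 0;0 0 0 0"

```text
time: 10.7
tool_pos: [0.507, 0.0491, 0.1413]
tcp_rot: [2.199, 2.242, 0.002]
wrist_force: [-0.8, -0.8, 5.5]
width: 0.409
grip_force: 72.4
```

>>> carry_out --series "0 0 0 0;0 0 0 0;0 0 0 0;0 0 0 0" --jaw 0.1

```text
time: 11.2
tool_pos: [0.5061, 0.0492, 0.1401]
tcp_rot: [-2.2, -2.243, 0.0]
wrist_force: [-0.2, -0.7, -0.4]
width: 0.549
grip_force: 0.0
```

```bash
python3 look.py w5
python3 - <<'E'
from h import *
p=cv2.imread("pics/w5.png");P=np.load("pics/w5.npy");f=p.astype(int);s=bot.read_state();t=s["tool_pos"];print(s["width"])
m=(f[...,2]-f[...,0]>25)&(P[...,2]>.118)&(P[...,2]<.2)&(abs(P[...,0]-t[0])<.04)&(abs(P[...,1]-t[1])<.12)
Q=P[m];print(Q[:,1].min(),Q[:,1].max())
for a in np.arange(.05,.155,.03):
    k=abs(Q[:,1]-a)<.004
    if k.sum()>4:print(a.round(3),np.percentile(Q[k,0],[3,97]).round(4),np.percentile(Q[k,2],[50]).round(4))
E
```

```text
11.2 [0.5061 0.0492 0.1401] [-2.1995e+00 -2.2426e+00  2.0000e-04] theta 1.12 [-0.2 -0.7 -0.4]
0.5490923226718494
-0.009881628805117351 0.14038260831863153
0.05 [0.4904 0.5242] [0.1496]
0.08 [0.4902 0.5237] [0.1435]
0.11 [0.4898 0.5229] [0.1376]
0.14 [0.4894 0.5227] [0.132]
```

>>> carry_out --series "0 0 0.015 0;0 0 0.03 0;0.01 -0.015 0.05 0;0.02 -0.02 0.02 0;0.02 -0.02 0 0;0 0 0 0;0 0 0 0"

```text
time: 12.12
tool_pos: [0.5557, -0.0056, 0.2554]
tcp_rot: [-2.199, -2.242, 0.0]
wrist_force: [-1.0, 0.4, -0.6]
width: 0.555
grip_force: 0.0
```

```bash
python3 look.py w6
python3 - <<'E'
from h import *
p=cv2.imread("pics/w6.png");P=np.load("pics/w6.npy");f=p.astype(int)
m=(P[...,0]>.55)&(P[...,0]<.735)&(P[...,1]>-.005)&(P[...,1]<.13)
top=m&(abs(P[...,2]-.104)<.004);b=cv2.connectedComponentsWithStats(top.astype(np.uint8))
for i in range(1,b[0]):
    if b[2][i,4]>60: Q=P[b[1]==i];print("top blob",b[2][i],b[3][i].round(),cv2.minEnclosingCircle((Q[:,:2]*1000).astype(np.float32)),f[b[1]==i].mean(0))
j=m&(abs(P[...,2]-.095)<.004);Q=P[j];print("jar",j.sum(),cv2.minEnclosingCircle((Q[:,:2]*1000).astype(np.float32)))
w=(f[...,2]-f[...,0]>25)&(P[...,2]>.118)&(P[...,2]<.2)&(P[...,0]<.54);print("wedge",rect(P[w]))
F=m&(P[...,2]<.03);print("floor z",np.median(P[F][:,2]),F.sum(),"x",np.percentile(P[F][:,0],[1,99]),"y",np.percentile(P[F][:,1],[1,99]))
E
```

```text
12.125 [ 0.5557 -0.0056  0.2554] [-2.1995e+00 -2.2419e+00  3.0000e-04] theta 1.1 [-1.   0.4 -0.6]
top blob [449  68  15 135 555] [457. 135.] ((730.6251220703125, 61.192195892333984), 66.1130142211914) [60.46666667 66.17117117 67.59099099]
top blob [ 304  115   37   36 1018] [322. 132.] ((596.6829833984375, 54.19241714477539), 16.141571044921875) [43.55795678 42.18369352 43.20333988]
jar 1664 ((643.0806884765625, 60.23116683959961), 111.05339050292969)
wedge (array([507.6,  60.6]), array([ 36.8, 159.7]), 0.69)
floor z 0.02127582076943227 14589 x [0.55241824 0.73136153] y [-0.00384895  0.12896988]
```

View pics/w6.png

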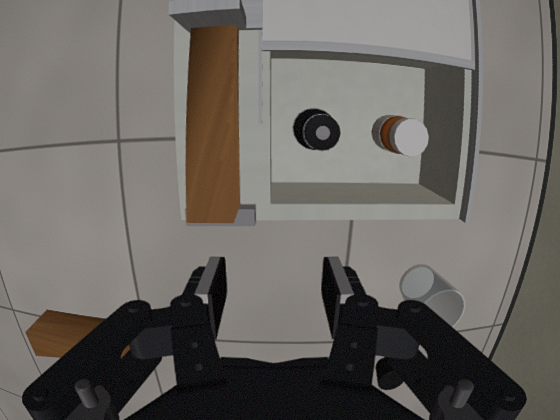

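>>> carry_out --series "0.0046 0.0066 0 -10;0.0046 0.0066 0 -10;0.0046 0.0066 0 -10;0.0046 0.0066 0 -10;0.0046 0.0066 0 -10;0.0046 0.0066 0 -10;0.0046 0.0066 0 -10;0.0046 0.0066 0 -10;0.0046 0.0066 0 -10;0 0 -0.03 0;0 0 -0.04 0;0 0 -0.03 0;0 0 0 0;0 0 0 0"

```text
time: 13.92
tool_pos: [0.598, 0.0539, 0.1565]
tcp_rot: [-3.141, -0.031, -0.002]
wrist_force: [0.1, -0.6, 1.0]
width: 0.552
grip_force: 0.0
```

```bash
python3 look.py w7
python3 - <<'E'
from h import *
P=np.load("pics/w7.npy")
m=(abs(P[...,0]-.597)<.03)&(abs(P[...,1]-.054)<.03)&(abs(P[...,2]-.104)<.004);Q=P[m];print(m.sum(),cv2.minEnclosingCircle((Q[:,:2]*1000).astype(np.float32)),Q[:,2].mean())
E
```

```text
13.925 [0.598  0.0539 0.1565] [-3.1413e+00 -3.1400e-02 -2.0000e-03] theta -88.85 [ 0.1 -0.6  1. ]
2057 ((596.724365234375, 54.356807708740234), 16.418840408325195) 0.10502018893110625
```

>>> carry_out --series "-0.001 0.0004 -0.02 0;0 0 -0.02 0;0 0 -0.02 0;0 0 -0.012 0;0 0 0 0"

```text
time: 14.6
tool_pos: [0.5953, 0.0537, 0.0812]
tcp_rot: [3.141, 0.03, -0.006]
wrist_force: [0.1, 1.2, -0.7]
width: 0.554
grip_force: 0.0
```

>>> carry_out --series "0 0 0 0;0 0 0 0;0 0 0 0;0 0 0 0;0 0 0 0" --jaw -1 --grip_force 60

```text
time: 15.22
tool_pos: [0.597, 0.0539, 0.0837]
tcp_rot: [-3.141, -0.03, -0.001]
wrist_force: [0.2, -1.2, 0.9]
width: 0.358
grip_force: 59.5
```

>>> carry_out --series "0 0 0.02 0;0 0 0.04 0;0 0 0.05 0;0 0 0.04 0;-0.002 -0.02 0 0;-0.008 -0.04 0 0;-0.0092 -0.0496 0 0;-0.0092 -0.0496 0 0;-0.0092 -0.0496 0 0;-0.0092 -0.0496 0 0;-0.0092 -0.0496 0 0;-0.0092 -0.0496 0 0;-0.0092 -0.0496 0 0;-0.008 -0.03 0 0;0 -0.01 -0.02 0;0 0 -0.04 0;0 0 -0.03 0;0 0 0 0;0 0 0 0"

```text
time: 17.6
tool_pos: [0.5145, -0.3929, 0.1434]
tcp_rot: [-3.141, -0.031, 0.0]
wrist_force: [0.8, 0.1, -1.6]
width: 0.355
grip_force: 59.8
```

```bash
python3 look.py w8
python3 - <<'E'
from h import *
p=cv2.imread("pics/w8.png");P=np.load("pics/w8.npy");t=bot.read_state()["tool_pos"]
m=(abs(P[...,2]-.012)<.004)&(abs(P[...,0]-t[0])<.12)&(abs(P[...,1]-t[1])<.12);print("plate",m.sum(),rect(P[m]),np.median(P[m][:,2]))
d,D=eyes.read_camera("scene");cv2.imwrite("pics/c8.png",np.hstack([cv2.resize(p,(400,300)),cv2.resize(d[150:400,200:533],(400,300))]))
E
```

```text
17.6 [ 0.5145 -0.3929  0.1434] [-3.1412e+00 -3.1400e-02  1.0000e-04] theta -88.85 [ 0.8  0.1 -1.6]
plate 20027 (array([ 517.6, -383.5]), array([139.3, 140.8]), 2.72) 0.013165360245559421
```

View pics/c8.png

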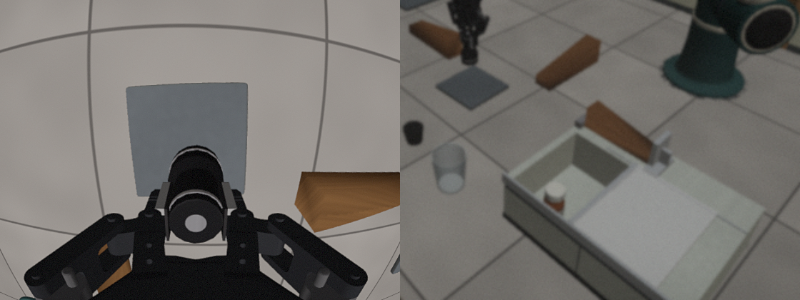

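>>> carry_out --series "0.003 0.009 -0.025 0;0 0 -0.02 0;0 0 -0.015 0;0 0 -0.005 0;0 0 -0.002 0;0 0 0 0;0 0 0 0"

```text
time: 18.58
tool_pos: [0.5177, -0.3848, 0.0771]
tcp_rot: [3.141, 0.03, 0.002]
wrist_force: [0.1, -0.5, -2.5]
width: 0.359
grip_force: 59.8
```

>>> carry_out --series "0 0 -0.0015 0;0 0 -0.001 0;0 0 0 0;0 0 0 0"

```text
time: 19.08
tool_pos: [0.5178, -0.3848, 0.0757]
tcp_rot: [3.14, 0.031, 0.002]
wrist_force: [-1.8, 1.1, 6.8]
width: 0.36
grip_force: 60.8
```

Contact with the plate; release gently and rise.

>>> carry_out --series "0 0 0 0;0 0 0 0;0 0 0 0;0 0 0 0" --jaw 0.2

```text
time: 19.58
tool_pos: [0.5172, -0.3843, 0.0736]
tcp_rot: [-3.141, -0.031, 0.0]
wrist_force: [0.7, 0.2, -0.1]
width: 0.597
grip_force: 0.0
```

>>> carry_out --series "0 0 0.015 0;0 0 0.03 0;0 0 0.04 0;0 0 0.05 0;0 0 0.02 0;0 0 0 0;0 0 0 0;0 0 0 0"

```text
time: 20.58
tool_pos: [0.5161, -0.3834, 0.226]
tcp_rot: [-3.139, -0.031, 0.005]
wrist_force: [-0.2, -0.1, 0.9]
width: 0.597
grip_force: 0.0
```

```bash
python3 look.py w9
python3 - <<'E'
from h import *
p=cv2.imread("pics/w9.png");P=np.load("pics/w9.npy")
m=(abs(P[...,2]-.096)<.005)&(abs(P[...,0]-.518)<.04)&(abs(P[...,1]+.385)<.04);print("top",m.sum(),cv2.minEnclosingCircle((P[m][:,:2]*1000).astype(np.float32)),P[m][:,2].mean())
d,D=eyes.read_camera("top");cv2.imwrite("pics/c9.png",np.hstack([cv2.resize(p,(400,300)),cv2.resize(d[90:300,0:360],(400,300))]))
E
```

```text
20.575 [ 0.5161 -0.3834  0.226 ] [-3.1386 -0.0305  0.0055] theta -88.88 [-0.2 -0.1  0.9]
top 1121 ((518.5133666992188, -384.0860290527344), 16.25242042541504) 0.0969951560405795
```

View pics/c9.png

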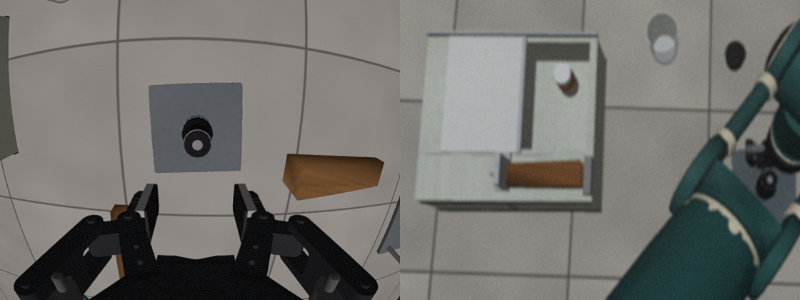

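The chuck stands upright at the middle of the plate, at (197,135) in the left picture. The wedge is held between the stop and the tab, at (545,175) in the right picture. The jar, bung and beaker have not moved.

```bash
python3 -c "
from workcell import bot
print(bot.finish_job())"
```

```text
the job is handed in; nothing more can be done
None
```

The job is done and handed in at about 21 s: the smallest wedge holds the hatch open against the stop, the chuck stands upright on the grey plate, and the jar, bung and beaker were left untouched.

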